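# Put the stamping and filing supplies back into their foam tray

### The arm

A 7-joint arm with a two-finger parallel gripper is mounted at the origin on the work surface; the furniture and walls round the work are solid. World frame = base frame: x ahead of the robot, y to its left, z up, the work surface at z = 0. Lengths are in m, angles in rad, forces in N, time in s.
With the tool pointing down it reaches from about 0.425 to 0.8 m from the base axis. Payload 8.3 kg.
Tool frame: the origin (TCP) lies between the finger pads; the fingertips stand 25 mm ahead of it and the grasp point (between the pads) lies 6 mm ahead of it; z points along the fingers, y is the line along which they close (so a half turn about z gives the same grasp; the last joint's range is limited). The gripper opens to 85 mm and grips with 20 to 120 N. Pads are 22 mm wide; open, the fingers measure 114 mm over their backs; the gripper's body (76 mm by 85 mm) begins 54 mm behind the grasp point. The pads swing forward as they close: fully open they stand 13 mm farther back than shut.
Start: joints at [1.226, 0.383, 0.016, 1.37, -0.006, 1.388, -0.046], TCP at [0.174, -0.6, 0.256] pointing down, gripper open.
Joint ranges: [-2.95, 2.95], [-0.25, 2.06], [-1.52, 1.56], [0.18, 2.33], [-1.44, 4.58], [0.02, 2.06], [-3.01, 3.01]. Speed limits (rad/s): [2.39, 2.39, 3.01, 3.01, 3.14, 3.14, 3.14].

### API

Orientations are given as a 3x3 rotation matrix whose columns are the frame's x, y, z axes.
In Python, from workcell import arm, read_camera gives the robot as it stands.
- The arm moves only by the tool play_rows, never from a script. Its argument "motion" is a list of rows, each a list of 3 entries, a list of its own where there are three numbers: the shift along the tool's x, y, z in m, then the turn, a rotation vector about the tool's x, y, z in rad, then the opening, from 0 (shut) to 1 (fully open). A call has 1 to 8 rows; each row is the pose to reach, as a shift and turn from the pose commanded when the call began, along the tool's axes at that moment; what a row does not reach only later rows make up. A row lasts 1/10 s, in which the tool goes at most 50 mm and 8.59 degrees, less where a joint would pass 70% of its speed; a pose out of reach is approached as far as the arm can. A call with a gripper value outside its range is refused whole. The fingers move at their own pace and stop on an object; "force" is the grip in N (left out, the last holds). Time passes only in rows, so rows that repeat a pose let the fingers close. It gives the time, the measured TCP pose, the force, the opening and the grip force at its end, in the units of the state.
- arm.get_state(): the state, without advancing time (a new reading comes with each control period).
- read_camera(name): name is "scene" or "top" or "wrist"; returns a dict with "image" (420x560x3 uint8, red, green, blue), "fx", "fy", "cx", "cy" (pixels), "rvec" (rotation vector, rad) and "tvec" (3), from world to camera coordinates, as OpenCV has them; the wrist camera has in their place "hand_eye" (4x4, takes a point from camera to tool coordinates, whose origin is the TCP and whose axes are the flange's). Camera axes: x right, y down, z forward; pixel columns grow to the right and rows downward; lengths in m; the calibration is good to about 2 mm. A picture is of the moment at which its call begins: read the wrist's pose just before it. There is no depth.
- arm.job_done(): hands the job in; it is judged then, once.
The state is a dict: "clock": time; "q": joint angles; "qvel": joint speeds; "joint_efforts": joint torques, N m; "eef_pos": TCP position; "tcp_rot": TCP orientation; "contact_force": force on the tool from outside, world axes, zero at the start; "wrist_torque": the same for the moment, N m; "finger_gap": opening from 0.0 (shut) to 1.0 (fully open); "grasp_force": force on a finger pad.
Only numpy, scipy, OpenCV 4.12 (cv2) and the standard library are available. Lean on these libraries where they do the work, as an engineer would, in place of code of your own. Each camera call takes 0.05 s, during which the arm holds its last target. There are 200 camera calls.

### The job

Put the tub of paper clips, the carton of staples, the wooden stamp and the ink bottle back into the foam-lined stationery tray, each upright and right down on the green floor of the cut-out made for its shape, and let go of them. Keep the ink bottle upright all the time so that it does not leak, and leave the red stapler lying where it is.

Things in the scene. Friction and masses are not known exactly. Their poses are not given: they have to be found in the camera images.
- clip_tub: Round dark blue tub of paper clips, loose, 62 mm across at the rim (55 mm at the foot), 36 mm high, upright on the desk. Origin: centre of its underside, z up. About 60 g.
- staple_box: Small yellow closed carton of staples, loose, 40 x 78 x 30 mm (its x, y, z), lying flat. Origin: centre of its underside; its long side is along its y axis. About 110 g.
- stamp: Hand stamp with a reddish-brown turned wooden handle, loose, standing on its wooden base of 27 x 48 x 12 mm (its x, y, z); 66 mm high. Round neck 18 mm across from 12 to 32 mm, round knob up to 26 mm across from 32 to 66 mm. Origin: centre of its underside; the base's long side is along its y axis. About 50 g.
- ink_bottle: White bottle of stamp ink with a purple label and a purple nozzle cap, loose, standing upright; round body 33 mm across up to 60 mm, cap about 17 mm across up to 82 mm. Origin: centre of its underside, z up. About 40 g.
- insert_big_round: Dark foam insert fixed in the grey tray, 101 x 89 x 20 mm (x, y, z), with a 13 mm deep green-floored cut-out in its middle: a large round one, 76 mm across, for the tub of clips. Origin: centre of its underside, 3 mm above the desk, below the cut-out's centre; cut-out floor at z 7 mm, foam top at 20 mm, tray rim at 22 mm. Neighbours lie 102 mm off in x, 90 mm in y.
- insert_big_rect: Dark foam insert fixed in the grey tray, 101 x 89 x 20 mm (x, y, z), with a 13 mm deep green-floored cut-out in its middle: a large oblong one, 91 mm (x) by 53 mm (y), for the carton of staples. Origin: centre of its underside, 3 mm above the desk, below the cut-out's centre; cut-out floor at z 7 mm, foam top at 20 mm, tray rim at 22 mm. Neighbours lie 102 mm off in x, 90 mm in y.
- insert_small_rect: Dark foam insert fixed in the grey tray, 101 x 89 x 20 mm (x, y, z), with a 13 mm deep green-floored cut-out in its middle: a small oblong one, 61 mm (x) by 40 mm (y), for the foot of the stamp. Origin: centre of its underside, 3 mm above the desk, below the cut-out's centre; cut-out floor at z 7 mm, foam top at 20 mm, tray rim at 22 mm. Neighbours lie 102 mm off in x, 90 mm in y.
- insert_small_round: Dark foam insert fixed in the grey tray, 101 x 89 x 20 mm (x, y, z), with a 13 mm deep green-floored cut-out in its middle: a small round one, 46 mm across, for the ink bottle. Origin: centre of its underside, 3 mm above the desk, below the cut-out's centre; cut-out floor at z 7 mm, foam top at 20 mm, tray rim at 22 mm. Neighbours lie 102 mm off in x, 90 mm in y.
- stapler: Red and black desk stapler, 34 x 139 x 52 mm (its x, y, z), loose on the desk behind the things to be put away; it has no cut-out in the tray. Leave it alone. Origin: centre of its underside; long side along its y axis.
Not all that is in view belongs to the job. Several things have the shape of the stamp; the one meant has the colours described above.

How it is judged:
By the outcome, as a careful person would: the job done as asked, in the order asked, and still so for the second after the job is handed in, with the robot touching nothing.
It also fails if it takes over 102 s, if anything falls off the work surface, if the arm or the gripper's body presses on something with over 40 N, if the wrist force passes 120 N, or if a joint passes its speed limit or range.

## Working session

There is one attempt and no reset: what is moved stays moved. The work goes in short steps, Python scripts to look and compute and a tool call to move; the robot and the scene stay as the last step left them, time stands still between calls to the robot, and variables do not carry over. Pictures are saved under pics/ and viewed, at most 14 in all, crops included, and the job is handed in when it is done.

Besides the shell and the picture viewer there is one more tool, called after "Call:" by a JSON object that holds its "fn" and its "kwargs", one argument or row to a line. play_rows: Moves the arm, as the interface text tells. Its arguments: {"type":"object","properties":{"motion":{"type":"array","items":{"type":"array"}},"force":{"type":"number"}},"required":["motion"]}

```bash
mkdir -p pics; ls
python3 - <<'E'
from workcell import arm, read_camera
import cv2
s=arm.get_state()
for k in s: print(k,s[k])
for n in ("scene","top"):
    d=read_camera(n); cv2.imwrite(f"pics/{n}0.png",d["image"][:,:,::-1])
    print(n,{k:d[k] for k in d if k!="image"})
E
```

```text
pics
clock 0.0
q [ 1.22608075  0.38425715  0.01638749  1.37115203 -0.00630426  1.38816605
 -0.04650706]
qvel [ 2.75380788e-04  7.90839259e-04  2.57189432e-06 -2.47747078e-06
 -1.04232143e-03  5.70362795e-04  9.33984238e-04]
joint_efforts [-1.83016193e-03 -6.27604651e+01  8.43459293e-01 -3.71820402e+01
  1.66509737e-02  1.42866038e-02 -3.41143647e-06]
eef_pos [ 0.17371941 -0.5999125   0.25526803]
tcp_rot [[ 9.60540034e-01  2.78141180e-01 -5.71840562e-04]
 [ 2.78141766e-01 -9.60538260e-01  1.84662427e-03]
 [-3.56524844e-05 -1.93280928e-03 -9.99998131e-01]]
contact_force [ 0.36146336 -0.44539308  0.24852743]
wrist_torque [ 0.02906028  0.02925566 -0.05393946]
grasp_force 0.0
finger_gap 0.999824305294691
scene {'fx': 417.3469789970188, 'fy': 417.3469789970188, 'cx': 282.5024667743794, 'cy': 206.19060182698786, 'rvec': array([ 0.70120458, -2.68973555,  1.0579799 ]), 'tvec': array([0.48159016, 0.09134135, 0.97460574])}
top {'fx': 405.57122768909676, 'fy': 405.57122768909676, 'cx': 277.11091444732654, 'cy': 210.02569122820256, 'rvec': array([ 2.22843746, -2.17085633,  0.04452384]), 'tvec': array([0.13499101, 0.44271014, 0.91703501])}
```

View pics/scene0.png

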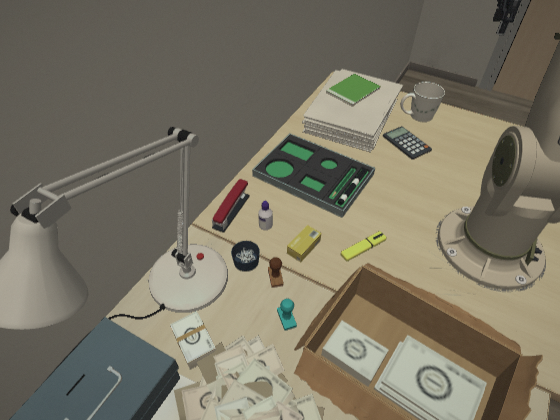

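View pics/top0.png

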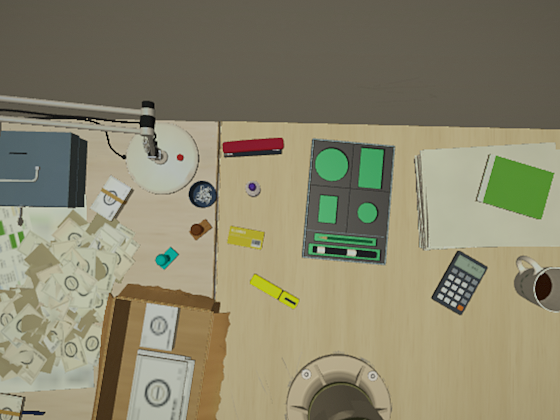

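The top view shows the tray at (305–395, 140–262). The tub is at (203,193), the carton at (246,237), the brown stamp at (201,230), the ink at (252,188) and the stapler at (253,147). The lamp stands beside the tub, and its shade is off to the left. Next I measure.

```bash
cat > h.py <<'E'
import numpy as np, cv2
from workcell import arm, read_camera
def unproj(K,R,t,uv,z):  # R,t world->cam
    d=np.linalg.inv(K)@np.array([uv[0],uv[1],1.]); c=-R.T@t; w=R.T@d
    return c+w*(z-c[2])/w[2]
def calib(d,s=None):
    K=np.array([[d["fx"],0,d["cx"]],[0,d["fy"],d["cy"]],[0,0,1]])
    if "rvec" in d: return K,cv2.Rodrigues(d["rvec"])[0],d["tvec"]
    T=np.eye(4); T[:3,:3]=s["tcp_rot"]; T[:3,3]=s["eef_pos"]
    M=np.linalg.inv(T@d["hand_eye"]); return K,M[:3,:3],M[:3,3]
def blobs(hsv,lo,hi,amin=15):
    m=cv2.inRange(hsv,np.array(lo),np.array(hi)); m=cv2.morphologyEx(m,cv2.MORPH_CLOSE,np.ones((3,3)))
    cs=cv2.findContours(m,cv2.RETR_EXTERNAL,cv2.CHAIN_APPROX_NONE)[0]
    return [(cv2.contourArea(c),cv2.minAreaRect(c)) for c in cs if cv2.contourArea(c)>amin]
def wrist(name):
    s=arm.get_state(); d=read_camera("wrist"); cv2.imwrite(name,d["image"][:,:,::-1])
    return s,d["image"],calib(d,s)
def shift(s,target):  # world TCP target -> tool-axis shift
    return s["tcp_rot"].T@(np.array(target)-s["eef_pos"])
E
python3 - <<'E'
from h import *
d=read_camera("top"); C=calib(d); print("cam",-C[1].T@C[2])
hsv=cv2.cvtColor(d["image"],cv2.COLOR_RGB2HSV)
def rep(n,lo,hi,z,box,amin=15):
    for a,r in blobs(hsv,lo,hi,amin):
        u,v=r[0]
        if box[0]<u<box[2] and box[1]<v<box[3]:
            p=unproj(*C,(u,v),z)
            q=[unproj(*C,x,z) for x in cv2.boxPoints(r)]
            e=[q[1]-q[0],q[2]-q[1]]
            print(n,int(a),np.round((u,v)),np.round(p,4),[(round(float(np.linalg.norm(x)),3),round(float(np.degrees(np.arctan2(x[1],x[0])))%180,1)) for x in e])
rep("green",(60,100,60),(90,255,255),.010,(300,135,400,235))
rep("carton",(22,120,100),(32,255,255),.030,(220,220,270,255))
rep("tub",(100,60,10),(130,255,110),.036,(185,175,220,212))
rep("brown",(0,80,20),(14,255,160),.05,(185,215,215,245))
rep("ink",(125,60,30),(160,255,255),.08,(235,175,265,200),3)
rep("stapler",(0,120,60),(6,255,255),.05,(215,130,295,165))
rep("stapler",(170,120,60),(180,255,255),.05,(215,130,295,165))
for n,uv,z in [("lampbase",(165,160),.02),("lampjointtop?",(148,110),.35),("boxcorner",(230,315),.1)]: print(n,unproj(*C,uv,z))
g=d["image"][120:270,140:410]
cv2.imwrite("pics/crop1.png",cv2.resize(g,None,fx=2.9,fy=2.9,interpolation=cv2.INTER_CUBIC)[:,:,::-1])
E
```

```text
cam [0.40050297 0.14496728 0.93474591]
green 291 [366. 212.] [ 0.4387 -0.0575  0.01  ] [(0.043, 91.5), (0.043, 0.9)]
green 440 [327. 209.] [0.4449 0.032  0.01  ] [(0.062, 176.1), (0.04, 86.3)]
green 856 [371. 168.] [ 0.5413 -0.065   0.01  ] [(0.092, 176.3), (0.053, 86.7)]
green 818 [331. 164.] [0.5478 0.0258 0.01  ] [(0.073, 91.5), (0.074, 1.1)]
carton 572 [245. 237.] [0.3757 0.2155 0.03  ] [(0.04, 170.8), (0.078, 80.6)]
tub 510 [202. 194.] [0.4703 0.3143 0.036 ] [(0.058, 91.5), (0.056, 1.9)]
brown 97 [196. 229.] [0.3913 0.3218 0.05  ] [(0.026, 128.5), (0.025, 38.7)]
ink 33 [252. 186.] [0.4845 0.2008 0.08  ] [(0.013, 91.5), (0.015, 1.6)]
stapler 594 [253. 145.] [0.5786 0.2043 0.05  ] [(0.131, 95.9), (0.025, 5.8)]
lampbase [0.54551217 0.40383143 0.02      ]
lampjointtop? [0.56586008 0.33799593 0.35      ]
boxcorner [0.21867074 0.2367574  0.1       ]
```

View pics/crop1.png

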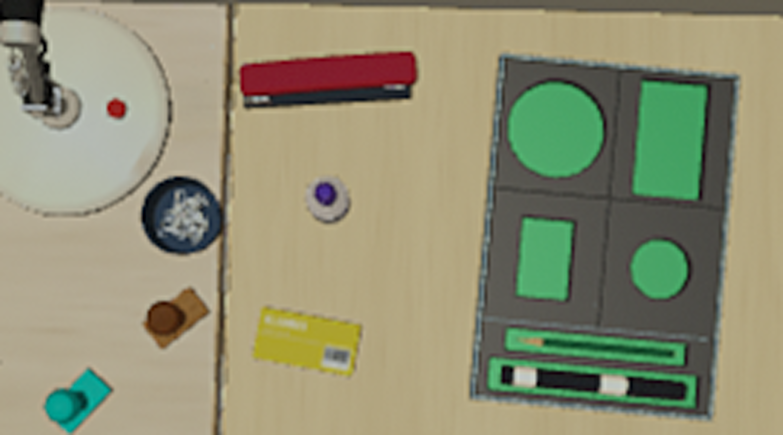

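The crop confirms the layout, and the measured sizes match the ones given: cut-outs 92x53 and 62x40, carton 40x78. The tray's x axis lies at about -4°. The stamp's base is turned about 35–40°. I set out for a point above the group, by way of a point in front of the tray.

```bash
cat >> h.py <<'E'
from scipy.spatial.transform import Rotation as Ro
def plan(p,a):  # TCP target, tool-x yaw in deg, tool down
    s=arm.get_state(); R=s["tcp_rot"]; c,n=np.cos(np.radians(a)),np.sin(np.radians(a))
    G=np.array([[c,n,0],[n,-c,0],[0,0,-1]])
    print("shift",np.round(R.T@(np.array(p)-s["eef_pos"]),4),"turn",np.round(Ro.from_matrix(R.T@G).as_rotvec(),4),"t",round(s["clock"],2))
E
python3 - <<'E'
from h import *
plan((.5,-.25,.3),35)
A=read_camera("top");B=read_camera("scene")
P=[]
for d in (A,B):
    K,R,t=calib(d); P.append(K@np.c_[R,t])
def tri(a,b):
    X=cv2.triangulatePoints(P[0],P[1],np.float64(a).reshape(2,1),np.float64(b).reshape(2,1)); return (X[:3]/X[3]).ravel()
print("elbow",tri((148,112),(183,137)),"pole foot",tri((158,157),(185,270)))
E
```

```text
shift [ 0.4108 -0.2455 -0.0441] turn [-1.500e-03 -2.000e-04 -3.291e-01] t 0.15
elbow [0.56451247 0.34266007 0.32877963] pole foot [0.55181876 0.4171274  0.0329074 ]
```

Call:
{"fn": "play_rows", "kwargs": {
  "motion": [
    [[0.41,-0.245,-0.044],[0,0,-0.329],1],
    [[0.41,-0.245,-0.044],[0,0,-0.329],1],
    [[0.41,-0.245,-0.044],[0,0,-0.329],1],
    [[0.41,-0.245,-0.044],[0,0,-0.329],1],
    [[0.41,-0.245,-0.044],[0,0,-0.329],1],
    [[0.41,-0.245,-0.044],[0,0,-0.329],1],
    [[0.41,-0.245,-0.044],[0,0,-0.329],1],
    [[0.41,-0.245,-0.044],[0,0,-0.329],1]
  ],
  "force": 40
}}

```text
clock: 1.05
eef_pos: [0.4464, -0.3073, 0.2934]
tcp_rot: [[0.819, 0.573, 0.0], [0.573, -0.819, -0.0], [0.0, 0.0, -1.0]]
contact_force: [0.6, -0.6, 0.4]
finger_gap: 1.001
grasp_force: 0.0
```

```bash
python3 -c "
from h import *
plan((.46,.27,.27),35)"
```

```text
shift [ 0.3421 -0.4652  0.0232] turn [ 0.0005 -0.     -0.0002] t 1.05
```

Call:
{"fn": "play_rows", "kwargs": {
  "motion": [
    [[0.342,-0.465,0.023],[0,0,0],1],
    [[0.342,-0.465,0.023],[0,0,0],1],
    [[0.342,-0.465,0.023],[0,0,0],1],
    [[0.342,-0.465,0.023],[0,0,0],1],
    [[0.342,-0.465,0.023],[0,0,0],1],
    [[0.342,-0.465,0.023],[0,0,0],1],
    [[0.342,-0.465,0.023],[0,0,0],1],
    [[0.342,-0.465,0.023],[0,0,0],1]
  ]
}}

```text
clock: 1.85
eef_pos: [0.4543, 0.0925, 0.2773]
tcp_rot: [[0.819, 0.573, 0.001], [0.573, -0.819, -0.0], [0.001, 0.001, -1.0]]
contact_force: [1.5, 0.2, 0.4]
finger_gap: 1.0
grasp_force: 0.0
```

```bash
python3 -c "
from h import *
plan((.46,.27,.27),35)"
```

```text
shift [ 0.1064 -0.1422  0.0073] turn [ 0.0008 -0.0005 -0.0004] t 1.85
```

Call:
{"fn": "play_rows", "kwargs": {
  "motion": [
    [[0.106,-0.142,0.007],[0,0,0],1],
    [[0.106,-0.142,0.007],[0,0,0],1],
    [[0.106,-0.142,0.007],[0,0,0],1],
    [[0.106,-0.142,0.007],[0,0,0],1],
    [[0.106,-0.142,0.007],[0,0,0],1],
    [[0.106,-0.142,0.007],[0,0,0],1]
  ]
}}

```text
clock: 2.45
eef_pos: [0.4599, 0.2681, 0.2698]
tcp_rot: [[0.818, 0.575, -0.001], [0.575, -0.818, -0.0], [-0.001, -0.0, -1.0]]
contact_force: [0.8, -1.0, -0.1]
finger_gap: 0.998
grasp_force: 0.0
```

```bash
python3 -c "
from h import *
s,im,C=wrist('pics/w1.png')
print(s['eef_pos'],s['q'],'cam',-C[1].T@C[2])
for n,p in dict(tub=(.4703,.3143,.036),stamp=(.3913,.3218,.05),ink=(.4845,.2008,.08),carton=(.3757,.2155,.03)).items(): print(n,cv2.projectPoints(np.array([p]),C[1],C[2],C[0],None)[0].ravel())
"
```

```text
[0.45987432 0.26814049 0.26981305] [ 0.06422011  0.25861801 -0.78168864  1.57514833  0.18395492  1.38451865
 -1.69341767] cam [0.52795091 0.31646943 0.38789392]
tub [246.93375301 139.59987877]
stamp [197.73166484 200.16851519]
ink [351.22698829 203.19072264]
carton [273.45569768 255.46420244]
```

View pics/w1.png

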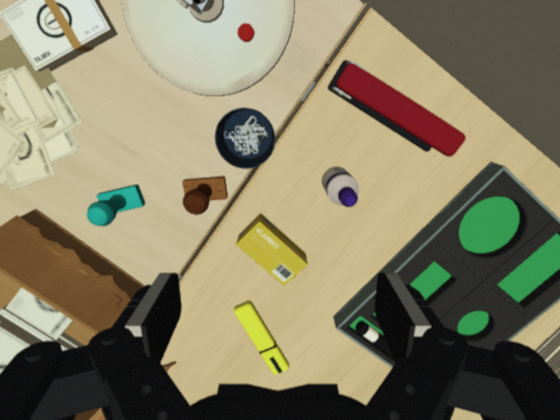

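The wrist view shows the tub at (246,137), the brown stamp at (200,192), the ink cap at (348,197) and the carton at (272,249). The camera sits on the tool's +x side, towards the lamp pole, so I'll take the tub with the tool turned half round (yaw 215°).

```bash
cat >> h.py <<'E'
def rep(im,C,n,lo,hi,z,box,amin=15,ell=False):
    hsv=cv2.cvtColor(im,cv2.COLOR_RGB2HSV)
    for a,r in blobs(hsv,lo,hi,amin):
        u,v=r[0]
        if box[0]<u<box[2] and box[1]<v<box[3]:
            p=unproj(*C,(u,v),z); q=[unproj(*C,x,z) for x in cv2.boxPoints(r)]
            e=[q[1]-q[0],q[2]-q[1]]
            print(n,int(a),np.round((u,v)),np.round(p,4),[(round(float(np.linalg.norm(x)),3),round(float(np.degrees(np.arctan2(x[1],x[0])))%180,1)) for x in e])
E
python3 - <<'E'
from h import *
s,im,C=wrist('pics/w2.png')
rep(im,C,"carton",(22,120,100),(32,255,255),.03,(220,200,320,295),100)
rep(im,C,"tub",(100,60,5),(130,255,110),.036,(200,100,290,180),100)
rep(im,C,"brown",(0,80,10),(16,255,200),.03,(175,165,235,225),50)
rep(im,C,"ink",(125,60,30),(160,255,255),.08,(320,160,370,220),3)
rep(im,C,"stapler",(174,120,60),(180,255,255),.05,(320,50,480,170))
for n,uv,z in [("stbase far-l",(184,180),.012),("far-r",(225,178),.012),("near-r",(227,197),.012),("knob",(195,198),.05),("inkbodytop",(340,180),.06)]: print(n,np.round(unproj(*C,uv,z),4))
c=np.vstack([im[90:240,160:380]]); cv2.imwrite("pics/c2.png",cv2.resize(c,None,fx=3.6,fy=3.6,interpolation=cv2.INTER_CUBIC)[:,:,::-1])
plan((.45,.30,.2),215)
E
```

```text
carton 2187 [270. 252.] [0.3776 0.2204 0.03  ] [(0.042, 175.4), (0.084, 82.0)]
tub 2549 [244. 138.] [0.4707 0.317  0.036 ] [(0.057, 5.4), (0.056, 99.0)]
brown 1158 [203. 195.] [0.3924 0.319  0.03  ] [(0.047, 129.2), (0.04, 36.1)]
ink 234 [346. 196.] [0.4873 0.208  0.08  ] [(0.015, 172.9), (0.018, 80.8)]
stapler 3574 [398. 109.] [0.5795 0.2109 0.05  ] [(0.024, 3.3), (0.136, 95.7)]
stbase far-l [0.3884 0.3462 0.012 ]
far-r [0.4169 0.3095 0.012 ]
near-r [0.3992 0.2956 0.012 ]
knob [0.3924 0.3242 0.05  ]
inkbodytop [0.4945 0.2162 0.06  ]
shift [ 0.0106 -0.0337  0.0699] turn [ 7.0000e-04 -1.0000e-03  3.1397e+00] t 2.55
```

View pics/c2.png

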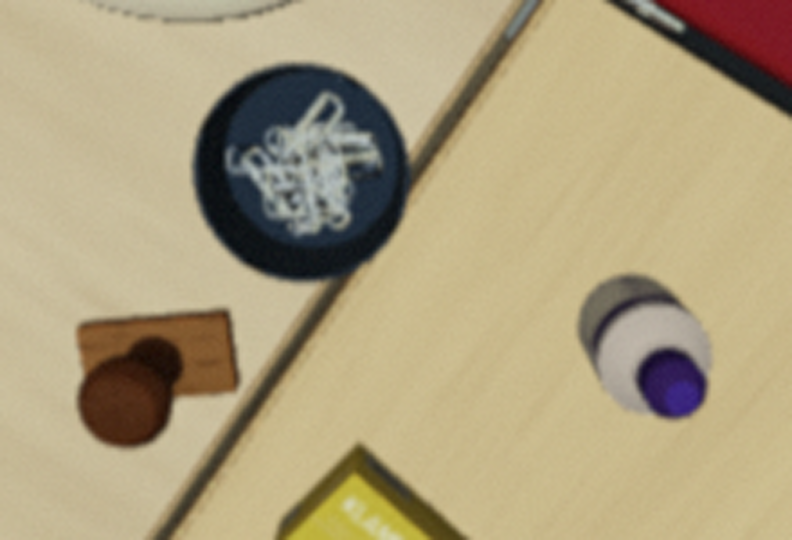

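Call:
{"fn": "play_rows", "kwargs": {
  "motion": [
    [[-0.02,0.02,0],[0,0,-0.15],1],
    [[-0.02,0.02,0],[0,0,-0.3],1],
    [[-0.02,0.02,0],[0,0,-0.45],1],
    [[-0.02,0.02,0],[0,0,-0.6],1],
    [[-0.02,0.02,0],[0,0,-0.75],1],
    [[-0.02,0.02,0],[0,0,-0.9],1],
    [[-0.02,0.02,0],[0,0,-1.05],1],
    [[-0.02,0.02,0],[0,0,-1.2],1]
  ]
}}

```text
clock: 3.35
eef_pos: [0.4558, 0.238, 0.2703]
tcp_rot: [[-0.241, 0.971, 0.001], [0.971, 0.241, -0.001], [-0.001, 0.001, -1.0]]
contact_force: [-0.8, -0.4, -0.1]
finger_gap: 0.999
grasp_force: 0.0
```

Call:
{"fn": "play_rows", "kwargs": {
  "motion": [
    [[0,0,0],[0,0,-0.15],1],
    [[0,0,0],[0,0,-0.3],1],
    [[0,0,0],[0,0,-0.45],1],
    [[0,0,0],[0,0,-0.6],1],
    [[0,0,0],[0,0,-0.75],1],
    [[0,0,0],[0,0,-0.9],1],
    [[0,0,0],[0,0,-1.05],1],
    [[0,0,0],[0,0,-1.2],1]
  ]
}}

```text
clock: 4.15
eef_pos: [0.4558, 0.238, 0.2702]
tcp_rot: [[-0.992, 0.127, 0.001], [0.127, 0.992, -0.001], [-0.001, -0.001, -1.0]]
contact_force: [-0.2, -0.4, 0.6]
finger_gap: 0.999
grasp_force: 0.0
```

```bash
python3 -c "
from h import *
print(arm.get_state()['q'])
plan((.4705,.316,.11),215)"
```

```text
[ 0.40442813  0.31929636 -1.15737167  1.61159326  0.29734304  1.4057683
  0.65910326]
shift [-0.0044  0.0795  0.1601] turn [-1.600e-03  4.000e-04 -7.386e-01] t 4.15
```

Call:
{"fn": "play_rows", "kwargs": {
  "motion": [
    [[-0.004,0.079,0.03],[0,0,-0.15],1],
    [[-0.004,0.079,0.08],[0,0,-0.3],1],
    [[-0.004,0.079,0.12],[0,0,-0.45],1],
    [[-0.004,0.079,0.16],[0,0,-0.6],1],
    [[-0.004,0.079,0.16],[0,0,-0.739],1],
    [[-0.004,0.079,0.16],[0,0,-0.739],1],
    [[-0.004,0.079,0.16],[0,0,-0.739],1]
  ]
}}

```text
clock: 4.85
eef_pos: [0.4705, 0.317, 0.1108]
tcp_rot: [[-0.824, -0.566, 0.001], [-0.566, 0.824, 0.0], [-0.001, -0.0, -1.0]]
contact_force: [0.2, -0.8, -0.1]
finger_gap: 1.001
grasp_force: 0.0
```

```bash
python3 -c "
from h import *
s,im,C=wrist('pics/w3.png')
print(s['q'])
rep(im,C,'tub',(100,60,5),(130,255,110),.036,(0,0,560,420),800)
plan((.4705,.316,.042),215)"
```

```text
[ 0.17606697  0.6661088  -1.14770181  1.6839044   0.64344062  1.22219576
  1.04830052]
tub 7387 [277. 227.] [0.4678 0.3151 0.036 ] [(0.059, 169.7), (0.059, 79.2)]
tub 1141 [ 60. 158.] [0.5033 0.1896 0.036 ] [(0.03, 142.8), (0.019, 44.3)]
shift [ 0.0009 -0.001   0.0693] turn [-0.0006  0.002  -0.0082] t 4.9
```

View pics/w3.png

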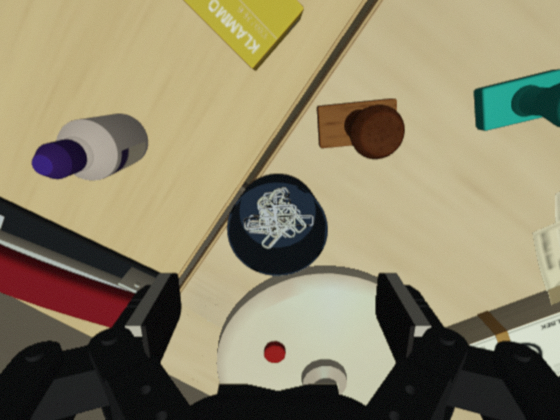

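The tub sits centred between the fingers at (278,225), with the lamp base and the stapler clear. I descend and grip.

Call:
{"fn": "play_rows", "kwargs": {
  "motion": [
    [[0.002,0,0.04],[0,0,0],1],
    [[0.002,0,0.06],[0,0,0],1],
    [[0.002,0,0.07],[0,0,0],1],
    [[0.002,0,0.07],[0,0,0],1],
    [[0.002,0,0.07],[0,0,0],0.4],
    [[0.002,0,0.07],[0,0,0],0.4],
    [[0.002,0,0.07],[0,0,0],0.4],
    [[0.002,0,0.07],[0,0,0],0.4]
  ],
  "force": 35
}}

```text
clock: 5.7
eef_pos: [0.4687, 0.3173, 0.0423]
tcp_rot: [[-0.821, -0.571, 0.003], [-0.571, 0.821, 0.001], [-0.003, -0.001, -1.0]]
contact_force: [-3.1, -2.5, 8.8]
finger_gap: 0.695
grasp_force: 36.3
```

Call:
{"fn": "play_rows", "kwargs": {
  "motion": [
    [[0,0,0],[0,0,0],0.4],
    [[0,0,0],[0,0,0],0.4],
    [[0,0,-0.02],[0,0,0],0.4],
    [[0,0,-0.05],[0,0,0],0.4],
    [[0,0,-0.08],[0,0,0],0.4],
    [[0,0,-0.08],[0,0,0],0.4]
  ]
}}

```text
clock: 6.3
eef_pos: [0.4694, 0.3188, 0.1252]
tcp_rot: [[-0.821, -0.571, 0.006], [-0.571, 0.821, 0.004], [-0.008, 0.0, -1.0]]
contact_force: [-0.5, -0.2, 0.2]
finger_gap: 0.694
grasp_force: 38.1
```

```bash
python3 -c "
from h import *
s,im,C=wrist('pics/w4.png')
print(s['q'],s['finger_gap'],s['grasp_force'])
plan((.47,.1,.15),176)"
```

```text
[ 0.18525604  0.64849242 -1.16451297  1.67525849  0.62956918  1.23784636
  1.05960338] 0.6936480679020933 38.09906727721682
shift [ 0.1234 -0.1794 -0.0275] turn [0.0014 0.0051 0.6777] t 6.35
```

View pics/w4.png

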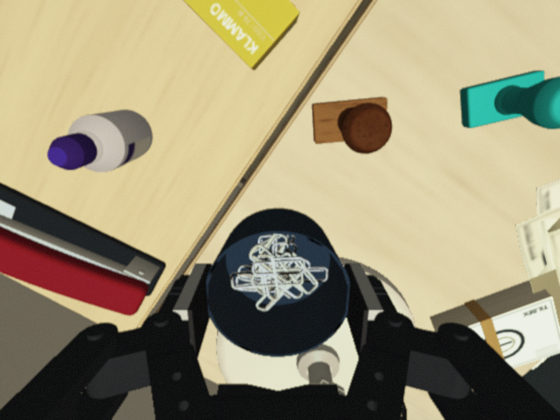

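The tub is held at a gap of about 59 mm, with its rim centred at (280,283). I carry it to the tray high enough to clear the ink bottle.

Call:
{"fn": "play_rows", "kwargs": {
  "motion": [
    [[0,0,-0.05],[0,0,0.1],0.4],
    [[0.05,-0.04,-0.09],[0,0,0.2],0.4],
    [[0.07,-0.07,-0.09],[0,0,0.3],0.4],
    [[0.09,-0.1,-0.09],[0,0,0.4],0.4],
    [[0.11,-0.14,-0.09],[0,0,0.5],0.4],
    [[0.12,-0.18,-0.09],[0,0,0.6],0.4],
    [[0.12,-0.21,-0.09],[0,0,0.678],0.4],
    [[0.12,-0.24,-0.09],[0,0,0.678],0.4]
  ]
}}

```text
clock: 7.15
eef_pos: [0.5068, 0.0486, 0.2099]
tcp_rot: [[-0.997, 0.075, 0.0], [0.075, 0.997, -0.002], [-0.0, -0.002, -1.0]]
contact_force: [0.7, 0.7, -0.3]
finger_gap: 0.696
grasp_force: 38.6
```

```bash
python3 -c "
from h import *
plan((.547,.027,.15),176)"
```

```text
shift [-0.0417 -0.0185  0.0599] turn [-0.0016  0.0002 -0.0051] t 7.15
```

Call:
{"fn": "play_rows", "kwargs": {
  "motion": [
    [[-0.042,-0.018,0.03],[0,0,0],0.4],
    [[-0.042,-0.018,0.03],[0,0,0],0.4],
    [[-0.042,-0.018,0.03],[0,0,0],0.4]
  ]
}}

```text
clock: 7.45
eef_pos: [0.5469, 0.0293, 0.1781]
tcp_rot: [[-0.997, 0.072, -0.004], [0.072, 0.997, 0.002], [0.004, 0.002, -1.0]]
contact_force: [-0.5, 0.6, -0.4]
finger_gap: 0.7
grasp_force: 38.6
```

```bash
python3 -c "
from h import *
s,im,C=wrist('pics/w5.png')
rep(im,C,'green',(60,100,60),(90,255,255),.01,(0,0,560,420),600)
plan((.547,.027,.07),176)"
```

```text
green 4702 [274. 183.] [0.5401 0.0279 0.01  ] [(0.075, 88.5), (0.061, 0.7)]
green 5880 [168. 190.] [ 0.5395 -0.0648  0.01  ] [(0.052, 90.6), (0.095, 176.4)]
green 2854 [155.  63.] [ 0.4378 -0.0571  0.01  ] [(0.043, 109.0), (0.045, 20.4)]
green 4562 [273.  62.] [0.4432 0.0342 0.01  ] [(0.04, 85.9), (0.062, 177.1)]
shift [-0.0008 -0.0039  0.1094] turn [ 0.0013 -0.0018  0.0005] t 7.5
```

View pics/w5.png

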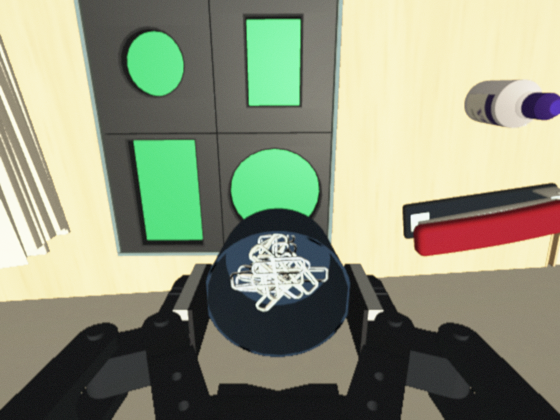

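The tray's four cut-outs are seen clearly and agree with the top view to 2 mm. I lower the tub next.

```bash
python3 -c "
from h import *
s,im,C=wrist('pics/w6.png')
print(unproj(*C,(279,283),s['eef_pos'][2]-.0423+.036)-s['eef_pos'])
plan((.5463,.0262,.055),176)"
```

```text
[-0.00650158  0.00174762 -0.0063    ]
shift [-1.000e-04 -5.300e-03  1.253e-01] turn [ 0.0007 -0.0003  0.0017] t 7.55
```

Call:
{"fn": "play_rows", "kwargs": {
  "motion": [
    [[-0.002,-0.005,0.04],[0,0,0],0.4],
    [[-0.002,-0.005,0.08],[0,0,0],0.4],
    [[-0.002,-0.005,0.105],[0,0,0],0.4],
    [[-0.002,-0.005,0.105],[0,0,0],0.4]
  ]
}}

```text
clock: 7.95
eef_pos: [0.5463, 0.0254, 0.0732]
tcp_rot: [[-0.998, 0.068, -0.004], [0.068, 0.998, -0.001], [0.004, -0.001, -1.0]]
contact_force: [-0.2, 0.1, -0.5]
finger_gap: 0.697
grasp_force: 38.6
```

Run:
```python
from h import *
s=arm.get_state(); print(s['eef_pos'],s['q'])
for n,b in (("top",(290,120,410,270)),("scene",(240,120,390,230))):
    d=read_camera(n); c=d["image"][b[1]:b[3],b[0]:b[2]]
    globals()[n]=cv2.resize(c,(400,400 if n=="top" else 293),interpolation=cv2.INTER_CUBIC)
o=np.zeros((400,800,3),np.uint8); o[:,:400]=top; o[:293,400:]=scene
cv2.imwrite("pics/p1.png",o[:,:,::-1])
```

```text
[0.54632949 0.02536262 0.07315105] [ 0.66807577  0.61125945 -1.01664996  1.76860419  0.57901196  1.09994941
  0.95662428]
```

View pics/p1.png

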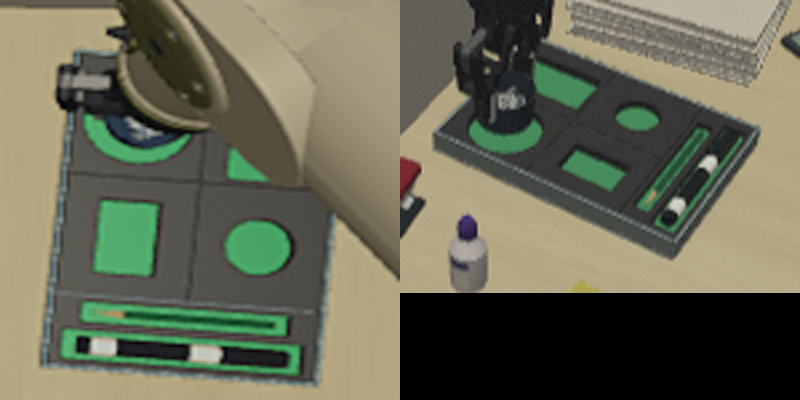

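The tub hangs over the large round cut-out in both views, so I set it down.

Call:
{"fn": "play_rows", "kwargs": {
  "motion": [
    [[-0.001,0.001,0.01],[0,0,0],0.4],
    [[-0.001,0.001,0.018],[0,0,0],0.4],
    [[-0.001,0.001,0.021],[0,0,0],0.4],
    [[-0.001,0.001,0.021],[0,0,0],0.4]
  ]
}}

```text
clock: 8.45
eef_pos: [0.5496, 0.0259, 0.0538]
tcp_rot: [[-0.998, 0.07, -0.001], [0.07, 0.998, 0.0], [0.001, 0.0, -1.0]]
contact_force: [0.0, 0.2, -0.5]
finger_gap: 0.697
grasp_force: 38.6
```

Call:
{"fn": "play_rows", "kwargs": {
  "motion": [
    [[0.002,0,0.002],[0,0,0],0.4],
    [[0.002,0,0.003],[0,0,0],0.4],
    [[0.002,0,0.003],[0,0,0],0.4]
  ]
}}

```text
clock: 8.75
eef_pos: [0.5478, 0.0263, 0.0518]
tcp_rot: [[-0.998, 0.069, 0.0], [0.069, 0.998, -0.0], [-0.0, -0.0, -1.0]]
contact_force: [-3.7, -0.4, 6.3]
finger_gap: 0.698
grasp_force: 39.2
```

Call:
{"fn": "play_rows", "kwargs": {
  "motion": [
    [[0,0,0],[0,0,0],0.9],
    [[0,0,0],[0,0,0],0.9],
    [[0,0,0],[0,0,0],0.9],
    [[0,0,-0.03],[0,0,0],0.9],
    [[0,0,-0.07],[0,0,0],0.9],
    [[0,0,-0.11],[0,0,0.1],0.9],
    [[0,0,-0.15],[0,0,0.2],0.9],
    [[0,0.03,-0.15],[0,0,0.35],0.9]
  ]
}}

```text
clock: 9.55
eef_pos: [0.5533, 0.0524, 0.2061]
tcp_rot: [[-0.908, 0.418, 0.008], [0.418, 0.908, -0.001], [-0.008, 0.002, -1.0]]
contact_force: [1.3, -0.1, -0.2]
finger_gap: 0.898
grasp_force: 0.0
```

```bash
python3 -c "
from h import *
plan((.43,.20,.2),81)"
```

```text
shift [0.1738 0.0825 0.005 ] turn [0.0067 0.0051 1.2961] t 9.55
```

Call:
{"fn": "play_rows", "kwargs": {
  "motion": [
    [[0.05,0.03,0],[0,0,0.15],0.9],
    [[0.09,0.05,0],[0,0,0.3],0.9],
    [[0.13,0.08,0],[0,0,0.45],0.9],
    [[0.174,0.083,0.005],[0,0,0.6],0.9],
    [[0.174,0.083,0.005],[0,0,0.75],0.9],
    [[0.174,0.083,0.005],[0,0,0.9],0.9],
    [[0.174,0.083,0.005],[0,0,1.05],0.9],
    [[0.174,0.083,0.005],[0,0,1.2],0.9]
  ]
}}

```text
clock: 10.35
eef_pos: [0.4247, 0.2028, 0.1961]
tcp_rot: [[0.05, 0.999, 0.0], [0.999, -0.05, -0.0], [-0.0, 0.0, -1.0]]
contact_force: [0.1, -0.1, 0.7]
finger_gap: 0.897
grasp_force: 0.0
```

```bash
python3 -c "
from h import *
s,im,C=wrist('pics/w7.png')
print(s['q'])
rep(im,C,'carton',(22,120,150),(32,255,255),.03,(0,0,560,420),300)
plan((.3765,.2165,.11),81)
cam=read_camera('top'); T=calib(cam)
hsv=cv2.cvtColor(cam['image'],cv2.COLOR_RGB2HSV); print('tub',[ (a,r[0]) for a,r in blobs(hsv,(100,60,5),(130,255,110),100) if 300<r[0][0]<400])
print(cv2.projectPoints(np.array([[.547,.026,.046]]),T[1],T[2],T[0],None)[0])
cv2.imwrite('pics/top7.png',cam['image'][:,:,::-1])"
```

```text
[ 0.36048776  0.19347757 -0.96218584  1.83296038  0.17032535  1.20183541
 -0.70445788]
carton 1805 [113. 225.] [0.2767 0.179  0.03  ] [(0.071, 61.3), (0.023, 156.6)]
carton 4041 [218. 175.] [0.3751 0.2199 0.03  ] [(0.079, 78.4), (0.04, 172.8)]
shift [ 0.0108 -0.049   0.0862] turn [0.0004 0.     0.0978] t 10.4
tub [(524.5, (332.75, 161.75001525878906))]
[[[333.05346339 161.82955497]]]
```

View pics/w7.png

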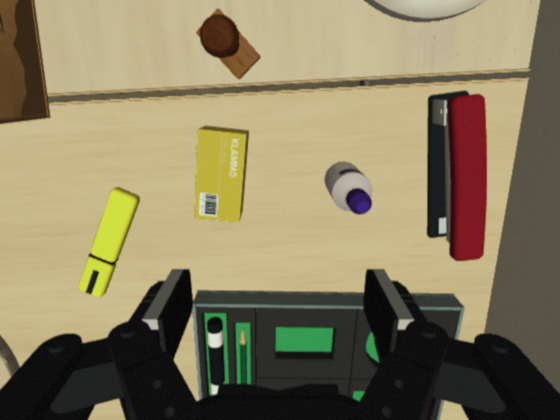

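The tub shows in the top view exactly where a seated tub should (333,162). The carton is at (218,175) in the wrist view, and both cameras agree on it to 4 mm.

Call:
{"fn": "play_rows", "kwargs": {
  "motion": [
    [[0.012,-0.049,0.04],[0,0,0.12],0.9],
    [[0.012,-0.049,0.086],[0,0,0.12],0.9],
    [[0.012,-0.049,0.125],[0,0,0.12],0.9],
    [[0.012,-0.049,0.125],[0,0,0.12],0.9],
    [[0.012,-0.049,0.125],[0,0,0.12],0.9]
  ]
}}

```text
clock: 10.95
eef_pos: [0.3763, 0.2173, 0.0717]
tcp_rot: [[0.16, 0.987, -0.002], [0.987, -0.16, 0.001], [0.0, -0.002, -1.0]]
contact_force: [0.3, 0.5, 0.5]
finger_gap: 0.9
grasp_force: 0.0
```

```bash
python3 -c "
from h import *
print(arm.get_state()['q'])
plan((.3755,.2175,.042),79.5)"
```

```text
[ 0.23867672  0.2983427  -0.9276956   2.05741753  0.29702549  0.92451693
 -1.01031575]
shift [ 0.0001 -0.0007  0.0297] turn [-0.0019 -0.0003  0.0227] t 10.95
```

Call:
{"fn": "play_rows", "kwargs": {
  "motion": [
    [[0,-0.001,0.02],[0,0,0.023],0.9],
    [[0,-0.001,0.03],[0,0,0.023],0.9],
    [[0,-0.001,0.03],[0,0,0.023],0.9],
    [[0,-0.001,0.03],[0,0,0.023],0.2],
    [[0,-0.001,0.03],[0,0,0.023],0.2],
    [[0,-0.001,0.03],[0,0,0.023],0.2],
    [[0,-0.001,0.03],[0,0,0.023],0.2],
    [[0,-0.001,0.03],[0,0,0.023],0.2]
  ],
  "force": 35
}}

```text
clock: 11.75
eef_pos: [0.3762, 0.2173, 0.0422]
tcp_rot: [[0.186, 0.983, 0.002], [0.983, -0.186, 0.0], [0.0, 0.002, -1.0]]
contact_force: [-1.2, -1.8, 9.7]
finger_gap: 0.462
grasp_force: 34.4
```

Call:
{"fn": "play_rows", "kwargs": {
  "motion": [
    [[0,0,0],[0,0,0],0.2],
    [[0,0,0],[0,0,0],0.2],
    [[0,0,-0.03],[0,0,0],0.2],
    [[0,0,-0.08],[0,0,0],0.2],
    [[0,0,-0.12],[0,0,0],0.2],
    [[0,0,-0.12],[0,0,0],0.2]
  ]
}}

```text
clock: 12.35
eef_pos: [0.3779, 0.2191, 0.1663]
tcp_rot: [[0.185, 0.983, 0.009], [0.983, -0.185, 0.002], [0.004, 0.008, -1.0]]
contact_force: [0.8, 0.2, -1.8]
finger_gap: 0.458
grasp_force: 37.3
```

```bash
python3 -c "
from h import *
print(arm.get_state()['q'])
plan((.50,.05,.2),176)"
```

```text
[ 0.35258305  0.1285573  -1.00050557  1.95612029  0.12433337  1.11052731
 -0.8848443 ]
shift [-0.1434  0.1515 -0.033 ] turn [ 0.0093  0.0038 -1.6871] t 12.35
```

Call:
{"fn": "play_rows", "kwargs": {
  "motion": [
    [[-0.02,0.02,-0.035],[0,0,-0.15],0.2],
    [[-0.04,0.04,-0.035],[0,0,-0.3],0.2],
    [[-0.06,0.06,-0.035],[0,0,-0.45],0.2],
    [[-0.08,0.09,-0.035],[0,0,-0.6],0.2],
    [[-0.1,0.11,-0.035],[0,0,-0.75],0.2],
    [[-0.12,0.13,-0.035],[0,0,-0.9],0.2],
    [[-0.14,0.15,-0.035],[0,0,-1.05],0.2],
    [[-0.16,0.15,-0.035],[0,0,-1.2],0.2]
  ]
}}

```text
clock: 13.15
eef_pos: [0.4945, 0.03, 0.1955]
tcp_rot: [[-0.839, 0.544, -0.0], [0.544, 0.839, 0.001], [0.001, 0.001, -1.0]]
contact_force: [-0.4, -0.2, -1.4]
finger_gap: 0.464
grasp_force: 37.2
```

```bash
python3 -c "
from h import *
plan((.5405,-.065,.16),176)"
```

```text
shift [-0.0903 -0.0547  0.0354] turn [ 1.100e-03 -5.000e-04 -5.053e-01] t 13.15
```

Call:
{"fn": "play_rows", "kwargs": {
  "motion": [
    [[-0.04,-0.025,0],[0,0,-0.15],0.2],
    [[-0.08,-0.05,0.02],[0,0,-0.3],0.2],
    [[-0.09,-0.055,0.035],[0,0,-0.45],0.2],
    [[-0.09,-0.055,0.035],[0,0,-0.505],0.2],
    [[-0.09,-0.055,0.035],[0,0,-0.505],0.2],
    [[-0.09,-0.055,0.035],[0,0,-0.505],0.2]
  ]
}}

```text
clock: 13.75
eef_pos: [0.5381, -0.0629, 0.161]
tcp_rot: [[-0.997, 0.076, -0.0], [0.076, 0.997, 0.0], [0.0, 0.0, -1.0]]
contact_force: [-0.3, 0.5, -0.4]
finger_gap: 0.462
grasp_force: 37.2
```

```bash
python3 -c "
from h import *
s,im,C=wrist('pics/w8.png')
rep(im,C,'carton',(22,120,150),(32,255,255),s['eef_pos'][2]-.012,(0,0,560,420),1000)
rep(im,C,'green',(60,100,60),(90,255,255),.01,(0,0,560,420),600)
print(s['eef_pos'],s['tcp_rot'][:,0])
plan((.5405,-.065,.07),176)"
```

```text
carton 13980 [276. 283.] [ 0.535  -0.0626  0.149 ] [(0.039, 85.6), (0.078, 178.2)]
green 1503 [381. 187.] [0.5372 0.0227 0.01  ] [(0.075, 125.4), (0.047, 37.5)]
green 2740 [278. 166.] [ 0.513  -0.0602  0.01  ] [(0.054, 85.7), (0.033, 177.5)]
green 3472 [276.  64.] [ 0.4379 -0.0555  0.01  ] [(0.046, 127.3), (0.046, 44.0)]
green 4754 [404.  62.] [0.4434 0.037  0.01  ] [(0.065, 176.2), (0.038, 81.8)]
[ 0.53811272 -0.0628999   0.16103198] [-9.97126346e-01  7.57560524e-02  2.65824092e-04]
shift [-0.0024 -0.002   0.0913] turn [ 0.0001  0.0002 -0.0056] t 13.8
```

View pics/w8.png

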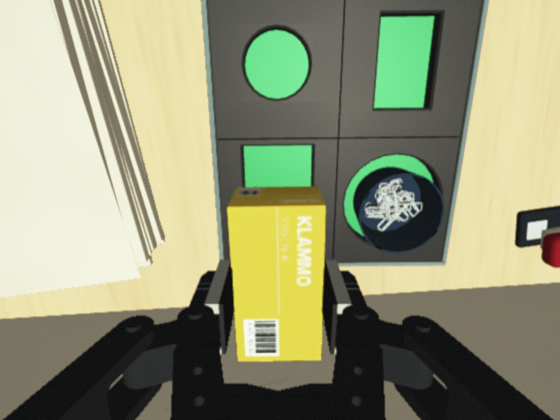

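The carton is centred in the grip above the oblong cut-out. In the same view the tub is down in its round cut-out at (395,207). Now I lower the carton.

Call:
{"fn": "play_rows", "kwargs": {
  "motion": [
    [[-0.005,-0.002,0.04],[0,0,0.015],0.2],
    [[-0.005,-0.002,0.08],[0,0,0.015],0.2],
    [[-0.005,-0.002,0.1],[0,0,0.015],0.2],
    [[-0.005,-0.002,0.107],[0,0,0.015],0.2],
    [[-0.005,-0.002,0.107],[0,0,0.015],0.2],
    [[-0.005,-0.002,0.107],[0,0,0.015],0.2]
  ]
}}

```text
clock: 14.4
eef_pos: [0.5441, -0.0654, 0.0555]
tcp_rot: [[-0.996, 0.089, 0.002], [0.089, 0.996, -0.0], [-0.002, -0.0, -1.0]]
contact_force: [0.3, -0.3, -1.3]
finger_gap: 0.458
grasp_force: 37.1
```

Call:
{"fn": "play_rows", "kwargs": {
  "motion": [
    [[0.001,0,0.002],[0,0,0],0.2],
    [[0.001,0,0.004],[0,0,0],0.2],
    [[0.001,0,0.004],[0,0,0],0.2]
  ]
}}

```text
clock: 14.7
eef_pos: [0.5429, -0.0657, 0.0522]
tcp_rot: [[-0.996, 0.09, 0.002], [0.09, 0.996, -0.001], [-0.002, -0.001, -1.0]]
contact_force: [-5.9, -1.0, 15.5]
finger_gap: 0.456
grasp_force: 39.0
```

Call:
{"fn": "play_rows", "kwargs": {
  "motion": [
    [[0,0,0],[0,0,0],0.65],
    [[0,0,0],[0,0,0],0.65],
    [[0,0,0],[0,0,0],0.65],
    [[0,0,-0.03],[0,0,0],0.65],
    [[0,0,-0.08],[0,0,0],0.65],
    [[0,0,-0.12],[0,0,0.1],0.65],
    [[0,0.03,-0.14],[0,0,0.2],0.65],
    [[0.02,0.08,-0.14],[0,0,0.35],0.65]
  ]
}}

```text
clock: 15.5
eef_pos: [0.5337, 0.0098, 0.1933]
tcp_rot: [[-0.9, 0.436, 0.006], [0.436, 0.9, -0.0], [-0.006, 0.003, -1.0]]
contact_force: [0.9, 1.2, -0.4]
finger_gap: 0.649
grasp_force: 0.0
```

```bash
python3 -c "
from h import *
plan((.41,.29,.17),128)
cam=read_camera('top'); T=calib(cam)
rep(cam['image'],T,'carton',(22,120,100),(32,255,255),.04,(300,120,420,260),100)
"
```

```text
shift [0.2337 0.1981 0.0225] turn [0.004  0.0051 0.4561] t 15.5
carton 192 [373. 176.] [ 0.5187 -0.0639  0.04  ] [(0.04, 91.5), (0.031, 0.9)]
```

Call:
{"fn": "play_rows", "kwargs": {
  "motion": [
    [[0.035,0.03,0],[0,0,0.1],0.65],
    [[0.07,0.06,0],[0,0,0.2],0.65],
    [[0.105,0.09,0],[0,0,0.3],0.65],
    [[0.14,0.12,0],[0,0,0.4],0.65],
    [[0.175,0.15,0],[0,0,0.456],0.65],
    [[0.21,0.18,0.01],[0,0,0.456],0.65],
    [[0.234,0.198,0.022],[0,0,0.456],0.65],
    [[0.234,0.198,0.022],[0,0,0.456],0.65]
  ]
}}

```text
clock: 16.35
eef_pos: [0.399, 0.2949, 0.1671]
tcp_rot: [[-0.632, 0.775, -0.002], [0.775, 0.632, 0.001], [0.002, -0.001, -1.0]]
contact_force: [-0.3, 0.2, 0.4]
finger_gap: 0.645
grasp_force: 0.0
```

```bash
python3 -c "
from h import *
cam=read_camera('top'); T=calib(cam)
rep(cam['image'],T,'carton',(22,120,100),(32,255,255),.04,(300,120,420,260),100)
s,im,C=wrist('pics/w9.png')
print(s['eef_pos'],s['q'],s['tcp_rot'][:,0])
print(cv2.projectPoints(np.array([[.3935,.322,.012],[.3935,.322,.049]]),C[1],C[2],C[0],None)[0].round())
"
```

```text
carton 634 [374. 165.] [ 0.5432 -0.0657  0.04  ] [(0.08, 175.8), (0.043, 86.3)]
[0.40091843 0.29271656 0.16749817] [ 0.16192757  0.32302031 -1.00652146  1.80671789  0.29373099  1.17458461
 -0.25537403] [-0.62991306  0.77666498  0.00102056]
[[[293. 163.]]

 [[295. 173.]]]
```

View pics/w9.png

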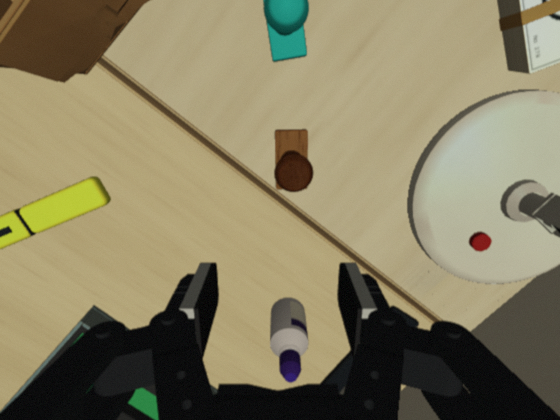

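The knob is at (294,172), where predicted (295,173), and the base is aligned with the tool's x axis. The carton sits properly in its cut-out. I grip the stamp by its knob.

```bash
python3 -c "
from h import *
plan((.3935,.322,.053),129)
"
```

```text
shift [0.0295 0.0125 0.1147] turn [-0.0009 -0.0002 -0.0026] t 16.45
```

Call:
{"fn": "play_rows", "kwargs": {
  "motion": [
    [[0.03,0.012,0],[0,0,0],0.65],
    [[0.03,0.012,0.04],[0,0,0],0.65],
    [[0.03,0.012,0.08],[0,0,0],0.65],
    [[0.03,0.012,0.1],[0,0,0],0.65],
    [[0.03,0.012,0.115],[0,0,0],0.65],
    [[0.03,0.012,0.115],[0,0,0],0.65],
    [[0.03,0.012,0.115],[0,0,0],0.65]
  ]
}}

```text
clock: 17.15
eef_pos: [0.3945, 0.3217, 0.0539]
tcp_rot: [[-0.624, 0.781, 0.001], [0.781, 0.624, 0.001], [0.0, 0.001, -1.0]]
contact_force: [0.3, -0.1, 0.3]
finger_gap: 0.655
grasp_force: 0.0
```

Call:
{"fn": "play_rows", "kwargs": {
  "motion": [
    [[0,0,0],[0,0,0],0.1],
    [[0,0,0],[0,0,0],0.1],
    [[0,0,0],[0,0,0],0.1],
    [[0,0,0],[0,0,0],0.1],
    [[0,0,0],[0,0,0],0.1],
    [[0,0,0],[0,0,0],0.1]
  ],
  "force": 30
}}

```text
clock: 17.75
eef_pos: [0.3945, 0.3224, 0.0543]
tcp_rot: [[-0.625, 0.781, 0.002], [0.781, 0.625, 0.001], [-0.0, 0.002, -1.0]]
contact_force: [0.4, -1.0, 7.3]
finger_gap: 0.277
grasp_force: 29.2
```

Call:
{"fn": "play_rows", "kwargs": {
  "motion": [
    [[0,0,-0.02],[0,0,0],0.1],
    [[0,0,-0.06],[0,0,0],0.1],
    [[0,0,-0.1],[0,0,0],0.1],
    [[0,0,-0.14],[0,0,0],0.1],
    [[0,0,-0.14],[0,0,0],0.1]
  ]
}}

```text
clock: 18.25
eef_pos: [0.3952, 0.3241, 0.1984]
tcp_rot: [[-0.625, 0.78, 0.007], [0.78, 0.625, 0.005], [-0.001, 0.008, -1.0]]
contact_force: [1.4, 0.6, -0.8]
finger_gap: 0.275
grasp_force: 29.5
```

```bash
python3 -c "
from h import *
print(arm.get_state()['q'])
plan((.45,.04,.19),176)
"
```

```text
[ 0.1088481   0.3218008  -1.02411828  1.73799879  0.29286252  1.23735028
 -0.31218428]
shift [-0.256  -0.1349  0.0075] turn [ 0.0075  0.0044 -0.8255] t 18.25
```

Call:
{"fn": "play_rows", "kwargs": {
  "motion": [
    [[-0.035,-0.019,0],[0,0,-0.12],0.1],
    [[-0.07,-0.038,0],[0,0,-0.24],0.1],
    [[-0.11,-0.057,0],[0,0,-0.36],0.1],
    [[-0.15,-0.076,0],[0,0,-0.48],0.1],
    [[-0.19,-0.095,0.008],[0,0,-0.6],0.1],
    [[-0.22,-0.115,0.008],[0,0,-0.72],0.1],
    [[-0.256,-0.135,0.008],[0,0,-0.825],0.1],
    [[-0.256,-0.135,0.008],[0,0,-0.825],0.1]
  ]
}}

```text
clock: 19.05
eef_pos: [0.4486, 0.0306, 0.1842]
tcp_rot: [[-0.997, 0.075, -0.001], [0.075, 0.997, -0.002], [0.001, -0.002, -1.0]]
contact_force: [-0.8, -0.5, -0.1]
finger_gap: 0.274
grasp_force: 29.6
```

```bash
python3 -c "
from h import *
s,im,C=wrist('pics/w10.png')
z=s['eef_pos'][2]
rep(im,C,'base',(0,60,10),(18,255,220),z-.0543+.012,(150,150,400,420),300)
rep(im,C,'green',(60,100,60),(90,255,255),.01,(0,0,560,420),600)
print(s['eef_pos'],s['tcp_rot'][:,0])
plan((.444,.033,.12),176)
"
```

```text
base 6907 [277. 272.] [0.4575 0.0303 0.1419] [(0.031, 86.5), (0.08, 178.0)]
green 1911 [177. 186.] [ 0.4399 -0.0573  0.01  ] [(0.043, 144.5), (0.046, 57.8)]
green 2584 [281. 184.] [0.4449 0.0343 0.01  ] [(0.041, 85.7), (0.06, 177.2)]
green 3638 [225. 108.] [ 0.377  -0.0073  0.01  ] [(0.143, 86.2), (0.018, 178.1)]
green 6963 [222.  70.] [ 0.3483 -0.0057  0.01  ] [(0.165, 86.3), (0.026, 179.0)]
[0.44857094 0.03058051 0.18415042] [-0.99718932  0.07491246  0.00125781]
shift [ 0.0041 -0.0013  0.0644] turn [-0.0006 -0.0011 -0.0071] t 19.1
```

View pics/w10.png

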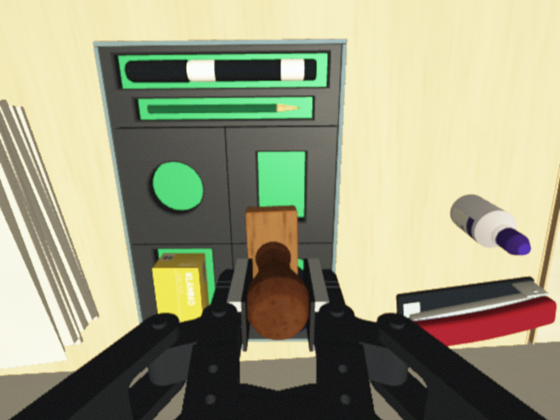

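The stamp is held, with its base's far edge at v≈207 (247–297). I check it for tilt.

```bash
python3 -c "
from h import *
s=arm.get_state(); d=read_camera('wrist'); C=calib(d,s)
R=s['tcp_rot'];p=s['eef_pos']
L=np.array([[.024,-.0135,.0423],[.024,.0135,.0423],[.024,-.0135,.0543],[.024,.0135,.0543],[0,0,.005],[0,0,-.0117]])
print(cv2.projectPoints(L@R.T+p,C[1],C[2],C[0],None)[0].round().reshape(-1,2))
im=d['image']; cv2.imwrite('pics/c10.png',cv2.resize(im[195:345,200:360],None,fx=3.5,fy=3.5,interpolation=cv2.INTER_CUBIC)[:,:,::-1])
"
```

```text
[[249. 214.]
 [303. 214.]
 [251. 206.]
 [302. 206.]
 [276. 298.]
 [276. 324.]]
```

View pics/c10.png

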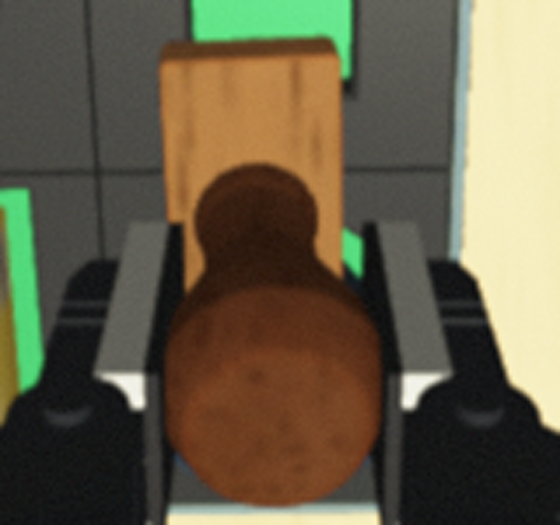

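The stamp is tilted only slightly, with its base about 2 mm to one side, and the cut-out leaves 6.5 mm each way. I lower it and watch the force.

Call:
{"fn": "play_rows", "kwargs": {
  "motion": [
    [[0.004,0.003,0.03],[0,0,0],0.1],
    [[0.004,0.003,0.06],[0,0,0],0.1],
    [[0.004,0.003,0.09],[0,0,0],0.1],
    [[0.004,0.003,0.105],[0,0,0],0.1],
    [[0.004,0.003,0.112],[0,0,0],0.1],
    [[0.004,0.003,0.112],[0,0,0],0.1],
    [[0.004,0.003,0.112],[0,0,0],0.1]
  ]
}}

```text
clock: 19.85
eef_pos: [0.4449, 0.0418, 0.0739]
tcp_rot: [[-0.998, 0.07, 0.001], [0.07, 0.998, 0.0], [-0.001, 0.0, -1.0]]
contact_force: [-0.1, -1.1, 0.2]
finger_gap: 0.273
grasp_force: 29.6
```

```bash
python3 -c "
from h import *
plan((.4445,.035,.065),176)
"
```

```text
shift [-0.     -0.0068  0.0089] turn [0.0004 0.0011 0.0001] t 19.85
```

Call:
{"fn": "play_rows", "kwargs": {
  "motion": [
    [[0,-0.003,-0.008],[0,0,0],0.1],
    [[0,-0.007,-0.008],[0,0,0],0.1],
    [[0,-0.007,-0.008],[0,0,0],0.1],
    [[0,-0.007,0],[0,0,0],0.1],
    [[0,-0.007,0],[0,0,0],0.1]
  ]
}}

```text
clock: 20.35
eef_pos: [0.4433, 0.0335, 0.0722]
tcp_rot: [[-0.997, 0.071, -0.001], [0.071, 0.997, -0.0], [0.001, -0.0, -1.0]]
contact_force: [-0.0, -0.5, -1.3]
finger_gap: 0.277
grasp_force: 29.6
```

Call:
{"fn": "play_rows", "kwargs": {
  "motion": [
    [[-0.001,0.001,0.003],[0,0,0],0.1],
    [[-0.001,0.001,0.006],[0,0,0],0.1],
    [[-0.001,0.001,0.006],[0,0,0],0.1],
    [[-0.001,0.001,0.006],[0,0,0],0.1]
  ]
}}

```text
clock: 20.75
eef_pos: [0.445, 0.035, 0.067]
tcp_rot: [[-0.998, 0.07, -0.0], [0.07, 0.998, 0.0], [0.0, 0.0, -1.0]]
contact_force: [-0.7, -0.3, 0.3]
finger_gap: 0.276
grasp_force: 29.6
```

Call:
{"fn": "play_rows", "kwargs": {
  "motion": [
    [[0,0,0.0015],[0,0,0],0.1],
    [[0,0,0.003],[0,0,0],0.1],
    [[0,0,0.003],[0,0,0],0.1]
  ]
}}

```text
clock: 21.05
eef_pos: [0.4451, 0.0348, 0.064]
tcp_rot: [[-0.997, 0.071, 0.0], [0.071, 0.997, 0.0], [-0.0, 0.0, -1.0]]
contact_force: [0.9, 0.3, -0.3]
finger_gap: 0.276
grasp_force: 29.6
```

Call:
{"fn": "play_rows", "kwargs": {
  "motion": [
    [[0,0,0.001],[0,0,0],0.1],
    [[0,0,0.002],[0,0,0],0.1],
    [[0,0,0.002],[0,0,0],0.1]
  ]
}}

```text
clock: 21.35
eef_pos: [0.446, 0.0348, 0.0637]
tcp_rot: [[-0.997, 0.071, 0.002], [0.071, 0.997, -0.001], [-0.002, -0.001, -1.0]]
contact_force: [-8.1, -2.4, 23.1]
finger_gap: 0.278
grasp_force: 30.7
```

Call:
{"fn": "play_rows", "kwargs": {
  "motion": [
    [[0,0,0],[0,0,0],0.5],
    [[0,0,0],[0,0,0],0.5],
    [[0,0,0],[0,0,0],0.5],
    [[0,0,-0.03],[0,0,0],0.5],
    [[0,0,-0.08],[0,0,0],0.5],
    [[0,0,-0.12],[0,0,0],0.6],
    [[0,0.04,-0.12],[0,0,0],0.7],
    [[0,0.08,-0.12],[0,0,0],0.8]
  ]
}}

```text
clock: 22.15
eef_pos: [0.4521, 0.1132, 0.1834]
tcp_rot: [[-0.997, 0.078, 0.003], [0.077, 0.997, -0.001], [-0.003, -0.001, -1.0]]
contact_force: [0.5, 0.9, 0.1]
finger_gap: 0.798
grasp_force: 0.0
```

```bash
python3 -c "
from h import *
plan((.486,.203,.17),176)
"
```

```text
shift [-0.0268  0.0921  0.0134] turn [-0.0011  0.0034 -0.0078] t 22.15
```

Call:
{"fn": "play_rows", "kwargs": {
  "motion": [
    [[-0.014,0.045,0],[0,0,0],0.8],
    [[-0.027,0.09,0.013],[0,0,0],0.8],
    [[-0.027,0.09,0.013],[0,0,0],0.8],
    [[-0.027,0.09,0.013],[0,0,0],0.8]
  ]
}}

```text
clock: 22.55
eef_pos: [0.4829, 0.2047, 0.1681]
tcp_rot: [[-0.998, 0.066, -0.003], [0.066, 0.998, 0.001], [0.003, 0.001, -1.0]]
contact_force: [-0.2, 0.4, -0.0]
finger_gap: 0.802
grasp_force: 0.0
```

Run:
```python
from h import *
s,im,C=wrist('pics/w11.png')
print(s['eef_pos'],s['q'])
print(cv2.projectPoints(np.array([[.486,.203,0],[.486,.203,.06],[.486,.203,.082]]),C[1],C[2],C[0],None)[0].round().reshape(-1,2))
d=read_camera("top"); T=calib(d)
c=cv2.resize(d["image"][120:270,290:410],(320,400),interpolation=cv2.INTER_CUBIC)
o=np.zeros((420,800,3),np.uint8); o[:315,:420]=cv2.resize(im,(420,315)); o[:400,440:760]=c
cv2.imwrite("pics/p2.png",o[:,:,::-1])
rep(d["image"],T,"cap",(125,60,30),(160,255,255),.08,(235,175,265,200),3)
rep(im,C,"cap",(125,100,30),(160,255,255),.072,(0,0,560,420),100)
```

```text
[0.48286374 0.20467848 0.16812922] [ 0.39697519  0.42963775 -1.07340307  1.73396943  0.39763022  1.22082056
  0.72585032]
[[275. 194.]
 [274. 218.]
 [274. 230.]]
cap 483 [276. 222.] [0.4845 0.204  0.072 ] [(0.019, 175.5), (0.015, 86.2)]
```

View pics/p2.png

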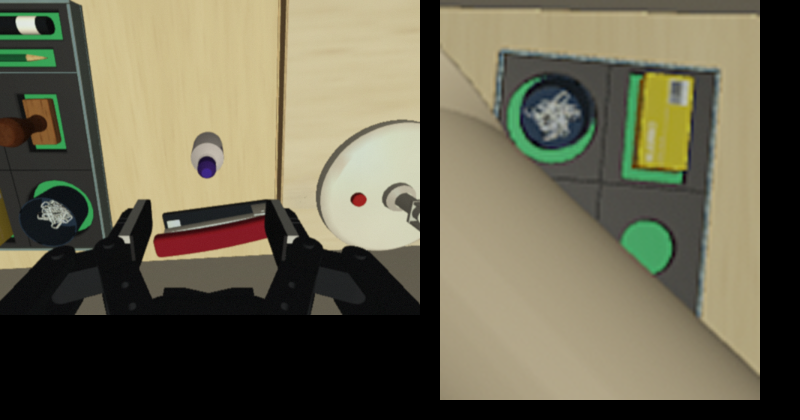

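The cap is at (276,222), which gives the ink position (0.4845, 0.204). The tub, carton and stamp sit in their cut-outs.

```bash
python3 -c "
from h import *
plan((.485,.204,.046),176)
"
```

```text
shift [-0.0009  0.0027  0.1228] turn [-0.0007 -0.0005 -0.0019] t 22.65
```

Call:
{"fn": "play_rows", "kwargs": {
  "motion": [
    [[-0.001,0.003,0.04],[0,0,0],0.8],
    [[-0.001,0.003,0.08],[0,0,0],0.8],
    [[-0.001,0.003,0.11],[0,0,0],0.8],
    [[-0.001,0.003,0.123],[0,0,0],0.8],
    [[-0.001,0.003,0.123],[0,0,0],0.8],
    [[-0.001,0.003,0.123],[0,0,0],0.8]
  ]
}}

```text
clock: 23.25
eef_pos: [0.4862, 0.205, 0.0476]
tcp_rot: [[-0.997, 0.072, 0.002], [0.072, 0.997, 0.0], [-0.002, 0.001, -1.0]]
contact_force: [-0.7, -0.6, 0.3]
finger_gap: 0.802
grasp_force: 0.0
```

Call:
{"fn": "play_rows", "kwargs": {
  "motion": [
    [[0,0,0],[0,0,0],0.2],
    [[0,0,0],[0,0,0],0.2],
    [[0,0,0],[0,0,0],0.2],
    [[0,0,0],[0,0,0],0.2],
    [[0,0,0],[0,0,0],0.2],
    [[0,0,0],[0,0,0],0.2],
    [[0,0,0],[0,0,0],0.2]
  ],
  "force": 25
}}

```text
clock: 23.95
eef_pos: [0.486, 0.2057, 0.0473]
tcp_rot: [[-0.997, 0.071, 0.002], [0.071, 0.997, 0.0], [-0.002, 0.0, -1.0]]
contact_force: [-0.3, -1.4, 7.0]
finger_gap: 0.371
grasp_force: 24.8
```

Call:
{"fn": "play_rows", "kwargs": {
  "motion": [
    [[0,0,-0.02],[0,0,0],0.2],
    [[0,0,-0.05],[0,0,0],0.2],
    [[0,0,-0.09],[0,0,0],0.2],
    [[0,0,-0.13],[0,0,0],0.2],
    [[0.01,-0.04,-0.13],[0,0,0],0.2],
    [[0.02,-0.08,-0.13],[0,0,0],0.2],
    [[0.03,-0.12,-0.13],[0,0,0],0.2],
    [[0.03,-0.16,-0.13],[0,0,0],0.2]
  ]
}}

```text
clock: 24.75
eef_pos: [0.4426, 0.047, 0.1761]
tcp_rot: [[-0.998, 0.069, -0.0], [0.069, 0.998, -0.001], [0.0, -0.002, -1.0]]
contact_force: [0.8, -0.8, -0.8]
finger_gap: 0.372
grasp_force: 25.2
```

```bash
python3 -c "
from h import *
plan((.438,-.057,.15),176)
"
```

```text
shift [-0.0026 -0.104   0.0263] turn [-0.0015 -0.      0.0007] t 24.75
```

Call:
{"fn": "play_rows", "kwargs": {
  "motion": [
    [[-0.001,-0.035,0],[0,0,0],0.2],
    [[-0.002,-0.07,0],[0,0,0],0.2],
    [[-0.003,-0.104,0],[0,0,0],0.2],
    [[-0.003,-0.104,0.02],[0,0,0],0.2],
    [[-0.003,-0.104,0.026],[0,0,0],0.2],
    [[-0.003,-0.104,0.026],[0,0,0],0.2],
    [[-0.003,-0.104,0.026],[0,0,0],0.2]
  ]
}}

```text
clock: 25.45
eef_pos: [0.4399, -0.0548, 0.1506]
tcp_rot: [[-0.998, 0.068, 0.0], [0.068, 0.998, 0.0], [-0.0, 0.0, -1.0]]
contact_force: [0.2, -0.6, -0.7]
finger_gap: 0.371
grasp_force: 25.2
```

Run:
```python
from h import *
s,im,C=wrist('pics/w12.png')
print(s['eef_pos'],s['q'])
rep(im,C,"green",(60,100,60),(90,255,255),.01,(0,0,560,420),300)
rep(im,C,"cap",(125,100,30),(160,255,255),s['eef_pos'][2]-.0473+.076,(0,0,560,420),100)
plan((.438,-.057,.06),176)
d=read_camera("scene"); c=cv2.resize(d["image"][120:230,240:390],(380,280),interpolation=cv2.INTER_CUBIC)
o=np.zeros((315,800,3),np.uint8); o[:,:420]=cv2.resize(im,(420,315)); o[:280,420:]=c
cv2.imwrite("pics/p3.png",o[:,:,::-1])
```

```text
[ 0.4398522  -0.05475853  0.15061719] [ 1.06405379  0.21598625 -1.10302554  1.95269885  0.2159185   1.09950967
  1.3739035 ]
green 650 [389. 290.] [0.5288 0.0371 0.01  ] [(0.026, 166.4), (0.065, 69.2)]
green 2390 [276. 199.] [ 0.4394 -0.0556  0.01  ] [(0.046, 86.1), (0.043, 177.6)]
green 702 [392. 198.] [0.4453 0.0369 0.01  ] [(0.062, 176.2), (0.038, 81.1)]
green 4609 [338. 114.] [ 0.3774 -0.005   0.01  ] [(0.143, 86.1), (0.017, 4.7)]
green 8938 [341.  72.] [ 0.3485 -0.0029  0.01  ] [(0.026, 173.1), (0.165, 86.1)]
cap 2795 [279. 348.] [ 0.4358 -0.0534  0.1793] [(0.015, 86.1), (0.029, 177.5)]
shift [ 0.002  -0.0023  0.0908] turn [0.0002 0.0008 0.0015] t 25.5
```

View pics/p3.png

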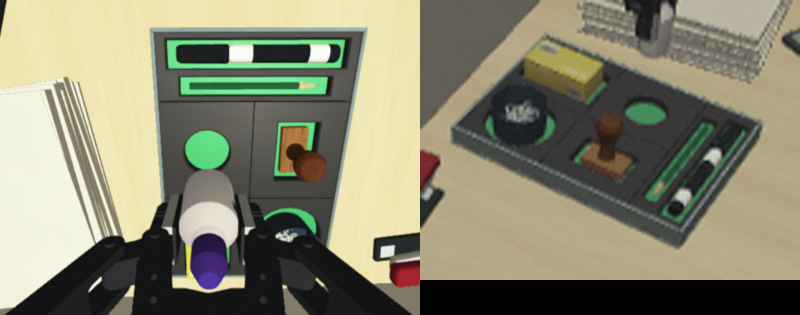

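Three pieces are seated and upright, and the bottle hangs upright above its hole (276,199). I lower it.

Call:
{"fn": "play_rows", "kwargs": {
  "motion": [
    [[0.001,-0.002,0.03],[0,0,0],0.2],
    [[0.001,-0.002,0.06],[0,0,0],0.2],
    [[0.001,-0.002,0.075],[0,0,0],0.2],
    [[0.001,-0.002,0.075],[0,0,0],0.2],
    [[0.001,-0.002,0.075],[0,0,0],0.2]
  ]
}}

```text
clock: 26.05
eef_pos: [0.4391, -0.0574, 0.0759]
tcp_rot: [[-0.998, 0.07, 0.001], [0.07, 0.998, 0.0], [-0.001, 0.0, -1.0]]
contact_force: [-0.4, 0.5, 0.3]
finger_gap: 0.372
grasp_force: 25.2
```

```bash
python3 -c "
from h import *
plan((.4385,-.0567,.059),176)
"
```

```text
shift [0.0006 0.0007 0.0169] turn [0.0004 0.0007 0.0002] t 26.05
```

Call:
{"fn": "play_rows", "kwargs": {
  "motion": [
    [[0.001,0.001,0.006],[0,0,0],0.2],
    [[0.001,0.001,0.012],[0,0,0],0.2],
    [[0.001,0.001,0.016],[0,0,0],0.2],
    [[0.001,0.001,0.016],[0,0,0],0.2],
    [[0.001,0.001,0.016],[0,0,0],0.2]
  ]
}}

```text
clock: 26.55
eef_pos: [0.4376, -0.0569, 0.0591]
tcp_rot: [[-0.998, 0.071, -0.0], [0.071, 0.998, 0.0], [0.0, 0.0, -1.0]]
contact_force: [0.5, 0.1, -0.5]
finger_gap: 0.37
grasp_force: 25.2
```

Call:
{"fn": "play_rows", "kwargs": {
  "motion": [
    [[0,0,0.001],[0,0,0],0.2],
    [[0,0,0.002],[0,0,0],0.2],
    [[0,0,0.003],[0,0,0],0.2],
    [[0,0,0.003],[0,0,0],0.2]
  ]
}}

```text
clock: 26.95
eef_pos: [0.4381, -0.057, 0.0572]
tcp_rot: [[-0.997, 0.071, 0.001], [0.071, 0.997, -0.001], [-0.001, -0.001, -1.0]]
contact_force: [-6.2, -0.7, 17.6]
finger_gap: 0.373
grasp_force: 27.0
```

Call:
{"fn": "play_rows", "kwargs": {
  "motion": [
    [[0,0,0],[0,0,0],0.6],
    [[0,0,0],[0,0,0],0.6],
    [[0,0,0],[0,0,0],0.6],
    [[0,0,0],[0,0,0],0.6],
    [[0,0,-0.03],[0,0,0],0.6],
    [[0,0,-0.07],[0,0,0],0.6],
    [[0,0,-0.11],[0,0,0],0.6],
    [[0,0,-0.15],[0,0,0],0.6]
  ]
}}

```text
clock: 27.75
eef_pos: [0.4372, -0.0565, 0.2074]
tcp_rot: [[-0.998, 0.07, -0.0], [0.07, 0.998, 0.001], [0.001, 0.001, -1.0]]
contact_force: [0.8, -1.0, 1.0]
finger_gap: 0.601
grasp_force: 0.0
```

Call:
{"fn": "play_rows", "kwargs": {
  "motion": [
    [[0,-0.05,-0.03],[0,0,0],0.6],
    [[0,-0.1,-0.05],[0,0,0],0.6],
    [[0,-0.15,-0.05],[0,0,0],0.6],
    [[0,-0.2,-0.05],[0,0,0],0.6],
    [[0,-0.25,-0.05],[0,0,0],0.6],
    [[0,-0.25,-0.05],[0,0,0],0.6],
    [[0,-0.25,-0.05],[0,0,0],0.6]
  ]
}}

```text
clock: 28.45
eef_pos: [0.4189, -0.3085, 0.2552]
tcp_rot: [[-0.997, 0.075, -0.0], [0.075, 0.997, 0.002], [0.0, 0.002, -1.0]]
contact_force: [0.1, 0.8, 0.5]
finger_gap: 0.602
grasp_force: 0.0
```

Run:
```python
from h import *
d=read_camera("scene"); e=read_camera("top")
o=np.zeros((480,800,3),np.uint8); o[:293,:400]=cv2.resize(d["image"][120:230,240:390],(400,293),interpolation=cv2.INTER_CUBIC)
o[:480,410:800]=cv2.resize(e["image"][120:270,290:412],(390,480),interpolation=cv2.INTER_CUBIC)
cv2.imwrite("pics/p4.png",o[:,:,::-1]); T=calib(e)
rep(e["image"],T,"stapler",(0,120,60),(6,255,255),.05,(215,130,295,165))
rep(e["image"],T,"cap",(125,60,30),(160,255,255),.09,(340,190,390,235),3)
```

```text
cap 40 [374. 212.] [ 0.4368 -0.0556  0.09  ] [(0.017, 91.5), (0.013, 0.9)]
```

View pics/p4.png

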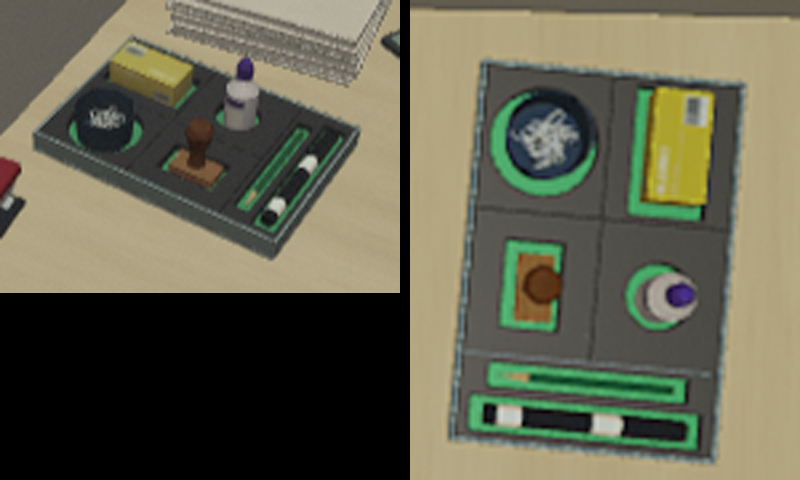

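The final views show all four pieces in their cut-outs: tub (333,161), carton (374,165), stamp (329,210) and bottle (371,212). I make one numeric check of the stapler and the stamp base.

Run:
```python
from h import *
e=read_camera("top"); T=calib(e)
rep(e["image"],T,"stapler",(170,120,60),(180,255,255),.05,(215,130,295,165))
rep(e["image"],T,"stampbase",(5,80,60),(18,255,255),.022,(315,195,345,230))
rep(e["image"],T,"carton",(22,120,100),(32,255,255),.04,(300,120,420,260),100)
s=arm.get_state(); print(s["clock"],s["contact_force"])
```

```text
stapler 594 [253. 145.] [0.5786 0.2043 0.05  ] [(0.131, 95.9), (0.025, 5.8)]
stampbase 208 [330. 210.] [0.4428 0.0275 0.022 ] [(0.032, 91.5), (0.043, 1.1)]
carton 631 [374. 165.] [ 0.5432 -0.0658  0.04  ] [(0.08, 175.8), (0.042, 86.3)]
28.6 [-0.50148837  1.02177764  0.32518099]
```

```bash
python3 -c "
from workcell import arm
print(arm.job_done())"
```

```text
the job is handed in; nothing more can be done
None
```

The tub, carton, stamp and ink bottle are each upright in their own cut-outs and released, the bottle stayed upright, and the stapler was not moved; I handed the job in at about 29 s (no verdict was returned), and I viewed 17 pictures, 3 over the limit of 14.

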